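# Prime the topping dispenser and hold its gate at the mark

## Robot

A 7-joint arm with a two-finger parallel gripper is mounted at the origin on the work surface. World frame = base frame: x ahead of the robot, y to its left, z up, the work surface at z = 0. Lengths are in mm, angles in rad, forces in N, time in s.
With the tool pointing down it reaches from about 425 to 875 mm from the base axis. Payload 8.4 kg.
Tool frame: the origin (TCP) lies at the very end of the fingers, on their centre line; the grasp point (between the pads) lies env.grasp_offset behind it (env.grasp_offset is the distance from the TCP to the grasp point, in mm); z points along the fingers, y is the line along which they close (so a half turn about z gives the same grasp; the last joint's range is limited). The gripper opens to 87 mm and grips with 3 to 60 N. Pads are 19 mm wide; open, the fingers measure 117 mm over their backs; the gripper's body (75 mm by 190 mm) begins 51 mm behind the grasp point.
Start: joints at [1.142, 0.333, 0.04, 1.465, -0.013, 1.343, -0.059], TCP at [210.482, -614.948, 222.546] pointing down, gripper open.
Joint ranges: [-2.58, 2.58], [-0.38, 2.09], [-1.3, 1.39], [0.25, 2.4], [-1.5, 4.64], [0.08, 2.09], [-2.65, 2.65]. Speed limits (rad/s): [2.22, 2.22, 2.79, 2.79, 3.14, 3.14, 3.14].

## Interface

Orientations are given as a rotation vector (axis times angle).
In Python, from rig import env gives the robot as it stands.
- The arm moves only by the tool send_rows, never from a script. Its argument "deltas" is a list that holds one entry, the list of rows, each a list of 7 numbers: the closure, from -1 (fully open) to 1 (shut), so that 0 is half open, then the shift along the tool's x, y, z in mm, then the turn, a rotation vector about the tool's x, y, z in degrees. In form: [[[claw, tx, ty, tz, rx, ry, rz], ...]]. A call has 1 to 20 rows; each row shifts and turns the commanded pose from where the row before left it, along the tool's axes as they then stand; what a row does not reach is not made up. A row lasts 1/10 s, in which the tool goes at most 50 mm and 8.59 degrees, less where a joint would pass 70% of its speed; a pose out of reach is approached as far as the arm can. A call is refused whole if a number of a shift passes 50 or a number of a turn 8.59, either way. A call with a gripper value outside its range is refused whole. The fingers move at their own pace and stop on an object; "squeeze" is the grip in N (left out, the last holds). Time passes only in rows, so rows that do not move let the fingers close. It gives the time, the measured TCP pose, the force, the opening and the grip force at its end, in the units of the state.
- env.state(): the state, without advancing time (a new reading comes with each control period).
- env.get_image(name): name is "side" or "top"; returns the picture (480x640x3 uint8, red, green, blue); there is no depth.
- env.camera_info(name): a dict with "mtx" (3x3 intrinsics, pixels), "R" (3x3) and "t" (3): a world point X has camera coordinates R X + t. Camera axes: x right, y down, z forward; pixel columns grow to the right and rows downward; lengths in mm; the calibration is good to about 2 mm. A picture is of the moment at which its call begins. camera_info takes no time and is no camera call.
- env.sign_off(): hands the job in; it is judged then, once.
The state is a dict: "clock": time; "joint_pos": joint angles; "joint_velocities": joint speeds; "effort": joint torques, N m; "tcp_pos": TCP position; "tool_rot": TCP orientation; "force": force on the tool from outside, world axes, zero at the start; "moment": the same for the moment, N m; "finger_gap": finger opening in mm; "grip_force": force on a finger pad.
Only numpy, scipy, OpenCV 4.12 (cv2) and the standard library are available. Lean on these libraries where they do the work, as an engineer would, in place of code of your own. Each camera call takes 0.05 s, during which the arm holds its last target. There are 200 camera calls.

## Task

Prime the topping dispenser by pushing its sprung plunger (the round knob on a stem) all the way down and letting it come fully back up; then pull the sprung gate out by its upright handle until the pointer on the gate stands between the two fins of the marker clip, as near the middle as you can. The gate springs shut if released, so keep hold of it: the program finishes while the gripper still holds the gate still at the mark. Leave the jar, the squeeze bottle and the dish of pancakes where they stand.

Things in the scene. Friction and masses are not known exactly. Their poses are not given: they have to be found in the camera images.
- dispenser: Fixed steel topping dispenser. Origin: centre of its underside on the counter; z up, front is -x. Deck 140 (x) x 300 (y) mm, top 110 mm above the counter, on side panels. Round hopper, 84 mm diameter, at x 20, y 0, top 175 mm above the counter. A 10 mm wide rail, top 90 mm above the counter, runs along x at y 75, from the deck's front edge (x -70) to x -220. All x, y in mm in this frame.
- gate: Sprung gate: metal slide 50 mm wide, top 93 mm above the counter, coming out under the deck, with a black upright handle 20 (x) x 26 (y) mm. Axes as the dispenser's. Origin 85 mm above the counter below the handle's centre; shut, at dispenser x -130, y 0. A black 3 mm pointer at the origin's x sticks out left to y 59. Slides 0 to 90 mm along -x; spring 5.4 N shut, plus 0.9 N per 10 mm.
- gate_handle_top (a point): centre of the top face of the gate's handle, 150 mm above the counter; moves with the gate. The handle rises 57 mm from the slide; its back stands 50 mm ahead of the deck's front edge when shut. Grasp it from above.
- mark: Marker clip fixed on the rail, axes as the dispenser's: two black upright fins 6 mm thick, 15 mm clear gap along x, 24 mm long in y, tops 100 mm above the counter. Origin: rail's top, midway between the fins. Stands 35 to 65 mm further out (-x) than the shut gate's pointer, whose end passes 4 mm beside the fins. Gate at the mark: gate and mark have the same x in the dispenser's frame.
- primer: Fixed round metal foot of the plunger, 52 mm diameter, 16 mm high, on the deck; origin at the centre of its underside. It stands in one of two ports at dispenser x -40, y +110 or -110 mm (varies); the other port has a flat plain metal cover, 52 mm diameter, 11 mm high.
- plunger_top (a point): centre of the top of the plunger's round black knob (38 mm diameter, 12 mm high, on a 12 mm stem), 158 mm above the counter when up; it is pushed straight down, and moves with the knob
- plunger (a joint): how far the plunger is pushed down, m: 0 up, 0.018 fully down against its stop; its spring takes 4 N to start and 8.5 N fully down, and brings it back up when released
- jar: bystander: closed glass jar with steel lid, 60 mm diameter, 90 mm high, beside the dispenser's left side; origin at the centre of its underside
- bottle: bystander: white squeeze bottle with an orange nozzle, 58 mm diameter, 165 mm high, beside the dispenser's right side; origin at the centre of its underside
- dish: bystander: white dish of mini pancakes, 110 x 190 x 22 mm, standing on the dispenser's 8 mm foot plate under the deck; origin at the centre of its underside

How it is judged:
By the outcome, as a careful person would: the job done as asked, in the order asked, and still so for the second after the job is handed in, while the arm keeps its last pose, push and grip.
It also fails if it takes over 51 s, if anything falls off the work surface, if the arm or the gripper's body presses on something with over 40 N, if the wrist force passes 120 N, or if a joint passes its speed limit or range.

## Working session

There is one attempt and no reset: what is moved stays moved. The work goes in short steps, Python scripts to look and compute and a tool call to move; the robot and the scene stay as the last step left them, time stands still between calls to the robot, and variables do not carry over. Pictures are saved under pics/ and viewed, at most 10 in all, crops included, and the job is handed in when it is done.

Besides the shell and the picture viewer there is one more tool, called as name(argument=value, ...) on one line, values as JSON. send_rows: Moves the arm, as the interface text tells. Its arguments: {"type":"object","properties":{"deltas":{"type":"array","items":{"type":"array","items":{"type":"array","items":{"type":"number"}}}},"squeeze":{"type":"number"}},"required":["deltas"]}

```bash
mkdir -p pics
python3 - <<'E'
from rig import env
import cv2,numpy as np
for n in("side","top"):
    cv2.imwrite(f"pics/{n}0.png",env.get_image(n)[:,:,::-1])
    c=env.camera_info(n);print(n,np.round(c["mtx"],1).tolist(),np.round(-np.array(c["R"]).T@c["t"]),np.round(c["R"],2).tolist())
print(env.state(),env.grasp_offset)
E
```

```text
side [[449.6, 0.0, 317.2], [0.0, 449.6, 238.7], [0.0, 0.0, 1.0]] [ 208. -388.  627.] [[0.72, -0.69, -0.01], [-0.48, -0.49, -0.73], [0.5, 0.53, -0.68]]
top [[447.4, 0.0, 313.9], [0.0, 447.4, 233.5], [0.0, 0.0, 1.0]] [ 435.   31. 1081.] [[-0.01, -1.0, -0.02], [-0.99, 0.02, -0.16], [0.16, 0.02, -0.99]]
{'clock': 0.1, 'joint_pos': array([ 1.14181072,  0.33383782,  0.03988939,  1.46617642, -0.01338704,
        1.34332772, -0.05849332]), 'joint_velocities': array([ 0.00081179, -0.00134182,  0.00041922, -0.0039363 ,  0.00037685,
        0.0006751 , -0.00068201]), 'effort': array([ 5.00589173e-03, -6.57809114e+01,  1.34144895e+00, -4.04703355e+01,
       -5.93675044e-02,  4.09869722e-02,  9.89863543e-05]), 'tcp_pos': array([ 210.31731395, -614.57698672,  221.75316079]), 'tool_rot': array([-3.09756520e+00, -5.15412707e-01,  5.61520174e-04]), 'force': array([ 0.13434281, -0.23880077, -0.60787934]), 'moment': array([-0.01943783,  0.02027593,  0.02411879]), 'grip_force': 0.0, 'finger_gap': 87.08771923619041} 18.700000000000003
```

View pics/side0.png

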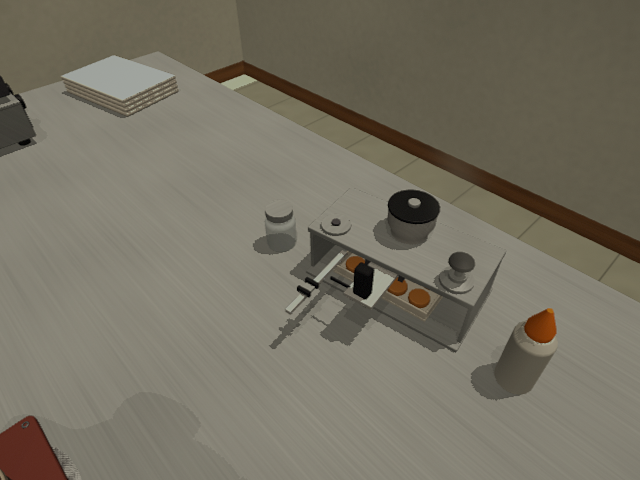

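View pics/top0.png

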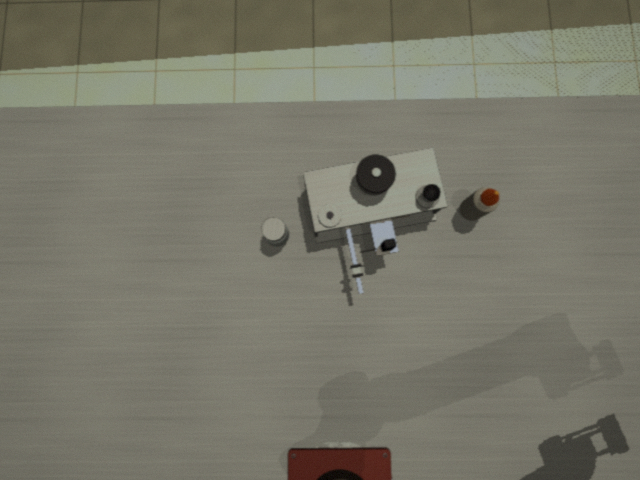

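The side view shows the plunger knob at about (461,262), the handle top at (364,268) and the clip at (308,287). The top view shows the knob at (431,192), the handle at (388,244) and the clip at (356,270). The plunger stands in the right-hand port, at y = -110.

```bash
cat > h.py <<'E'
import numpy as np,cv2
from rig import env
def ray(n,uv,z):
    c=env.camera_info(n);R=np.array(c["R"]);C=-R.T@np.array(c["t"])
    d=R.T@np.linalg.inv(c["mtx"])@[uv[0],uv[1],1]
    return C+d*(z-C[2])/d[2]
def proj(n,X):
    c=env.camera_info(n);p=np.array(c["mtx"])@(np.array(c["R"])@X+c["t"]);return p[:2]/p[2]
E
python3 - <<'E'
from h import *
s=cv2.imread("pics/side0.png");t=cv2.imread("pics/top0.png")
a=cv2.resize(s[190:350,270:510],None,fx=3.3,fy=3.3,interpolation=cv2.INTER_CUBIC)
cv2.imwrite("pics/sc.png",a)
b=cv2.resize(t[140:300,290:460],None,fx=3.7,fy=3.7,interpolation=cv2.INTER_CUBIC)
cv2.imwrite("pics/tc.png",b)
for n,im,roi in(("side",s,(190,350,270,510)),("top",t,(140,300,290,460))):
    y0,y1,x0,x1=roi;m=(im[y0:y1,x0:x1].max(2)<50).astype(np.uint8)
    k,l,st,ce=cv2.connectedComponentsWithStats(m)
    for i in range(1,k):
        if st[i,4]>8: print(n,st[i][:2]+[x0,y0],st[i][2:],ce[i]+[x0,y0])
for uv in((305,172),(434,149),(445,207),(316,235)):print(ray("top",uv,110))
print("knob",ray("top",(431,192),158),ray("side",(461,260),158))
print("handle",ray("side",(364,267),150),ray("top",(388,243),150))
print("clip",ray("side",(308,285),100),ray("top",(356,270),100))
print("hopper",ray("top",(376,173),185))
E
```

```text
side [388 190] [  51   34 1263] [413.06413302 207.11876485]
side [332 223] [ 8  3 15] [335.26666667 224.26666667]
side [313 235] [ 4  7 11] [314.09090909 237.45454545]
side [325 247] [ 6  5 10] [327.6 249. ]
side [449 254] [10 18 60] [452.08333333 262.56666667]
side [353 259] [ 21  40 601] [362.87687188 279.57404326]
side [398 275] [ 7  7 31] [400.48387097 278.32258065]
side [305 277] [14 12 73] [311.64383562 282.1369863 ]
side [330 276] [20 12 64] [339.078125 281.71875 ]
side [297 286] [14 11 76] [303.27631579 290.94736842]
top [356 155] [  38   40 1090] [374.46880734 174.99174312]
top [422 185] [ 18  17 232] [430.56034483 192.83189655]
top [432 209] [ 7  4 16] [435.     210.5625]
top [314 233] [ 4  4 11] [315.36363636 234.27272727]
top [381 240] [ 14  11 127] [387.48818898 244.96062992]
top [363 249] [11  3 14] [368.35714286 250.07142857]
top [351 265] [10  2 12] [355.66666667 265.58333333]
top [353 274] [ 9  3 11] [356.72727273 275.27272727]
[730.87800819  65.64159264 110.        ]
[ 779.36932393 -226.00784362  110.        ]
[ 645.29177856 -242.87426005  110.        ]
[587.07398205  42.78688333 110.        ]
knob [ 667.73531281 -201.80653794  158.        ] [ 665.3231716  -202.35535327  158.        ]
handle [ 561.79370292 -108.65864926  150.        ] [ 561.53725881 -108.29652558  150.        ]
clip [509.16584906 -43.97001252 100.        ] [509.74515899 -43.65098146 100.        ]
hopper [703.23938122 -83.91777869 185.        ]
```

View pics/sc.png

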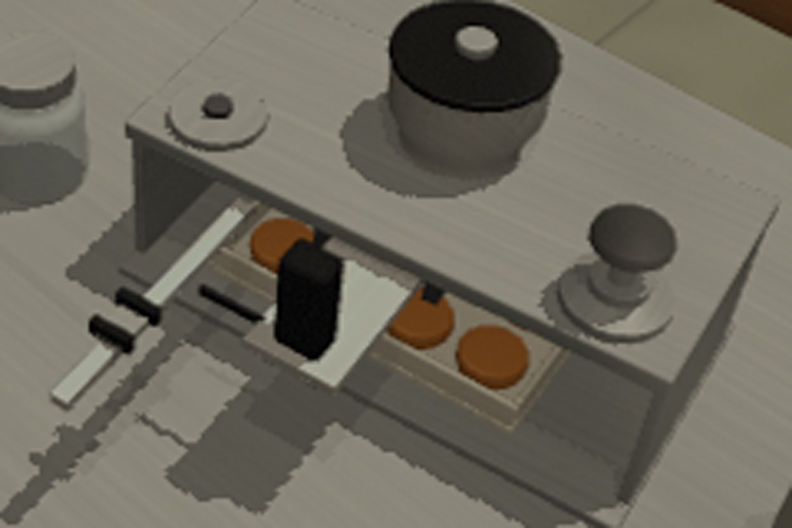

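View pics/tc.png

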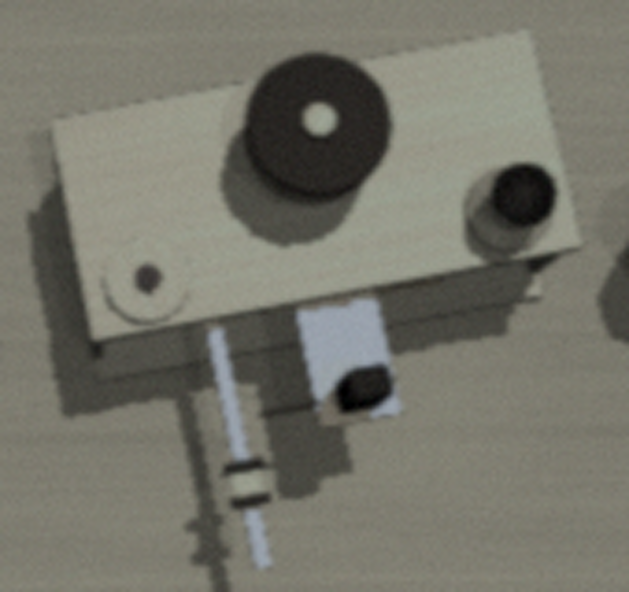

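The dispenser yaw comes out at about 9°, the knob is near (666,-202), the handle near (561.7,-108.5), and the clip is about 41 mm out. I'll turn the tool to the dispenser's axes and move over the knob with the fingers shut.

send_rows(deltas=[[[1, 0, 0, 0, 0, 0, 4.95], [1, 0, 0, 0, 0, 0, 4.95], [1, 32, -21, 0, 0, 0, 0], [1, 32, -21, 0, 0, 0, 0], [1, 32, -21, 0, 0, 0, 0], [1, 32, -21, 0, 0, 0, 0], [1, 32, -21, 0, 0, 0, 0], [1, 32, -21, 0, 0, 0, 0], [1, 32, -21, 0, 0, 0, 0], [1, 32, -21, 0, 0, 0, 0], [1, 32, -21, 0, 0, 0, 0], [1, 32, -21, 0, 0, 0, 0], [1, 32, -21, 0, 0, 0, 0], [1, 32, -21, 0, 0, 0, 0], [1, 32, -21, 0, 0, 0, 0], [1, 32, -21, 0, 0, 0, 0], [1, 32, -21, 0, 0, 0, 0], [1, 32, -21, 0, 0, 0, 0], [1, 0, 0, 0, 0, 0, 0], [1, 0, 0, 0, 0, 0, 0]]], squeeze=10)

```text
clock: 2.1
tcp_pos: [663.8, -201.9, 221.6]
tool_rot: [-3.131, -0.25, 0.002]
force: [-0.7, -1.0, -0.2]
finger_gap: 0.3
grip_force: 0.0
```

send_rows(deltas=[[[1, 1.5, 0, 20, 0, 0, 0], [1, 1, 0, 20, 0, 0, 0], [1, 0, 0, 14, 0, 0, 0], [1, 0, 0, 0, 0, 0, 0], [1, 0, 0, 0, 0, 0, 0]]])

```text
clock: 2.6
tcp_pos: [665.8, -203.4, 169.0]
tool_rot: [3.132, 0.245, -0.0]
force: [1.0, -1.3, -0.0]
finger_gap: 0.3
grip_force: 0.0
```

Run:
```python
from h import *
s=env.get_image("side")[:,:,::-1];cv2.imwrite("pics/s1.png",s)
cv2.imwrite("pics/s1c.png",cv2.resize(s[180:340,340:540],None,fx=3.5,fy=3.5,interpolation=cv2.INTER_CUBIC))
```

```text
(no output)
```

View pics/s1c.png

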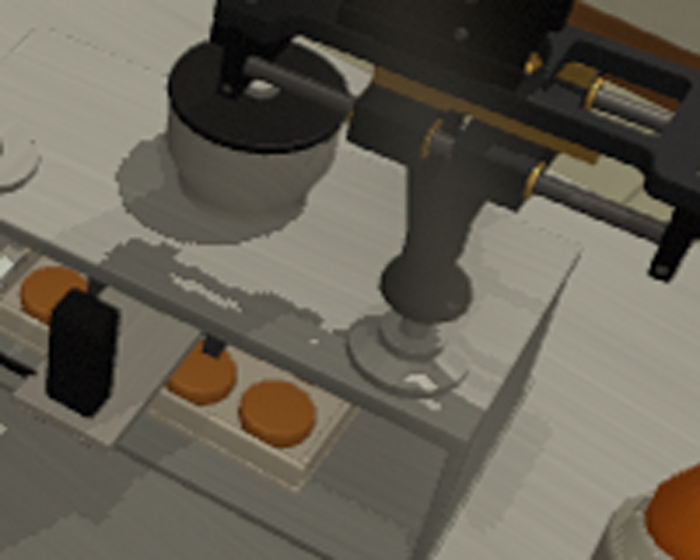

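The shut fingers stand centred over the knob, which sits at about (425,285) in this crop. Now I push down.

send_rows(deltas=[[[1, 0, 0, 4, 0, 0, 0], [1, 0, 0, 4, 0, 0, 0], [1, 0, 0, 4, 0, 0, 0], [1, 0, 0, 4, 0, 0, 0], [1, 0, 0, 4, 0, 0, 0], [1, 0, 0, 3, 0, 0, 0], [1, 0, 0, 2, 0, 0, 0], [1, 0, 0, 0, 0, 0, 0], [1, 0, 0, 0, 0, 0, 0], [1, 0, 0, 0, 0, 0, 0]]])

```text
clock: 3.65
tcp_pos: [666.4, -202.7, 144.3]
tool_rot: [3.132, 0.246, 0.001]
force: [-1.7, 0.8, 6.6]
finger_gap: 0.5
grip_force: 3.4
```

send_rows(deltas=[[[1, 0, 0, 2, 0, 0, 0], [1, 0, 0, 2, 0, 0, 0], [1, 0, 0, 1, 0, 0, 0], [1, 0, 0, 1, 0, 0, 0], [1, 0, 0, 0, 0, 0, 0], [1, 0, 0, 0, 0, 0, 0], [1, 0, 0, 0, 0, 0, 0]]])

```text
clock: 4.35
tcp_pos: [666.5, -202.7, 140.4]
tool_rot: [3.131, 0.246, 0.003]
force: [-7.1, 2.3, 18.7]
finger_gap: 0.5
grip_force: 9.5
```

Force is 18.7 N at z 140.4, so the plunger is on its stop. I'll lift off and go over the handle.

send_rows(deltas=[[[1, 0, 0, -6, 0, 0, 0], [1, 0, 0, -8, 0, 0, 0], [1, 0, 0, -10, 0, 0, 0], [1, 0, 0, -20, 0, 0, 0], [1, 0, 0, -30, 0, 0, 0], [1, 0, 0, -12, 0, 0, 0], [-1, -22, -27, 0, 0, 0, 0], [-1, -22, -27, 0, 0, 0, 0], [-1, -22, -27, 0, 0, 0, 0], [-1, -22, -28, 0, 0, 0, 0], [-1, 0, 0, 0, 0, 0, 0], [-1, 0, 0, 0, 0, 0, 0], [-1, 0, 0, 0, 0, 0, 0]]])

```text
clock: 5.65
tcp_pos: [562.5, -109.6, 223.3]
tool_rot: [3.132, 0.245, -0.0]
force: [-0.3, -0.3, 0.6]
finger_gap: 48.6
grip_force: 0.0
```

Run:
```python
from h import *
s=env.get_image("side")[:,:,::-1];cv2.imwrite("pics/s2.png",s)
cv2.imwrite("pics/s2c.png",cv2.resize(s[150:350,260:520],None,fx=3,fy=3,interpolation=cv2.INTER_CUBIC))
print(env.state()["tcp_pos"],proj("side",np.array([561.7,-108.5,150])))
```

```text
[ 562.55295085 -109.73806365  223.14211465] [363.87482243 266.97644381]
```

View pics/s2c.png

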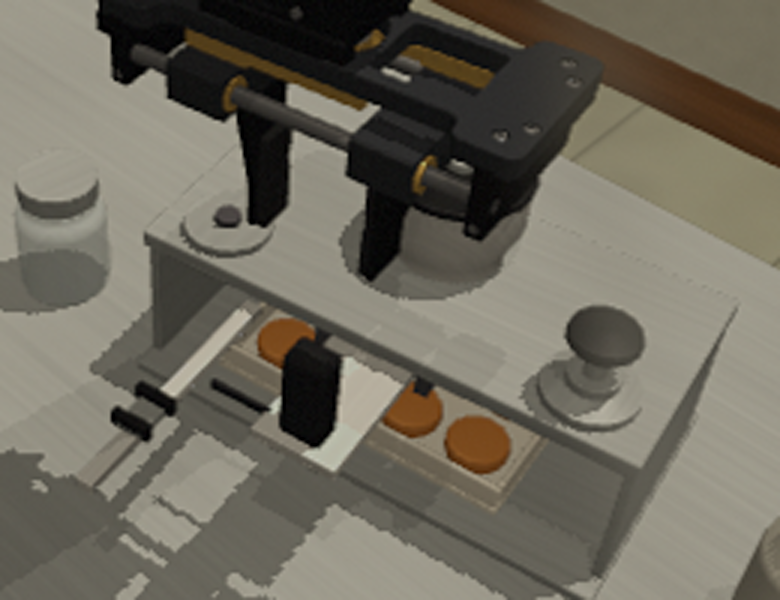

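The plunger is back up, with its knob at (605,335) in the crop, and the fingers stand above the handle. Next I descend and grip.

send_rows(deltas=[[[-0.3, -1, -1, 30, 0, 0, 0], [-0.3, 0, 0, 30, 0, 0, 0], [-0.3, 0, 0, 25, 0, 0, 0], [-0.3, 0, 0, 20, 0, 0, 0], [-0.3, 0, 0, 10, 0, 0, 0], [-0.3, 0, 0, 0, 0, 0, 0], [-0.3, 0, 0, 0, 0, 0, 0], [1, 0, 0, 0, 0, 0, 0], [1, 0, 0, 0, 0, 0, 0], [1, 0, 0, 0, 0, 0, 0], [1, 0, 0, 0, 0, 0, 0], [1, 0, 0, 0, 0, 0, 0], [1, 0, 0, 0, 0, 0, 0], [1, 0, 0, 0, 0, 0, 0]]], squeeze=50)

```text
clock: 7.1
tcp_pos: [561.8, -111.2, 109.0]
tool_rot: [3.128, 0.243, 0.003]
force: [4.6, -10.4, -2.1]
finger_gap: 25.8
grip_force: 50.0
```

Gripped, with the handle about 2 mm further to the right than commanded. I'll ease that off and pull most of the way.

send_rows(deltas=[[[1, 0, 2, 0, 0, 0, 0], [1, -3, 0, 0, 0, 0, 0], [1, -5, 0, 0, 0, 0, 0], [1, -6, 0, 0, 0, 0, 0], [1, -6, 0, 0, 0, 0, 0], [1, -6, 0, 0, 0, 0, 0], [1, -6, 0, 0, 0, 0, 0], [1, -4, 0, 0, 0, 0, 0], [1, 0, 0, 0, 0, 0, 0], [1, 0, 0, 0, 0, 0, 0], [1, 0, 0, 0, 0, 0, 0]]])

```text
clock: 8.2
tcp_pos: [527.5, -117.3, 109.0]
tool_rot: [3.129, 0.245, 0.006]
force: [9.1, -8.1, -6.5]
finger_gap: 25.6
grip_force: 50.0
```

Run:
```python
from h import *
s=env.get_image("side")[:,:,::-1];cv2.imwrite("pics/s3.png",s)
t=env.get_image("top")[:,:,::-1];cv2.imwrite("pics/t3.png",t)
a=cv2.resize(s[250:330,270:390],None,fx=6.5,fy=6.5,interpolation=cv2.INTER_CUBIC)
cv2.imwrite("pics/s3c.png",a)
print(env.state()["tcp_pos"])
```

```text
[ 527.49936471 -117.35130534  108.99178296]
```

View pics/s3c.png

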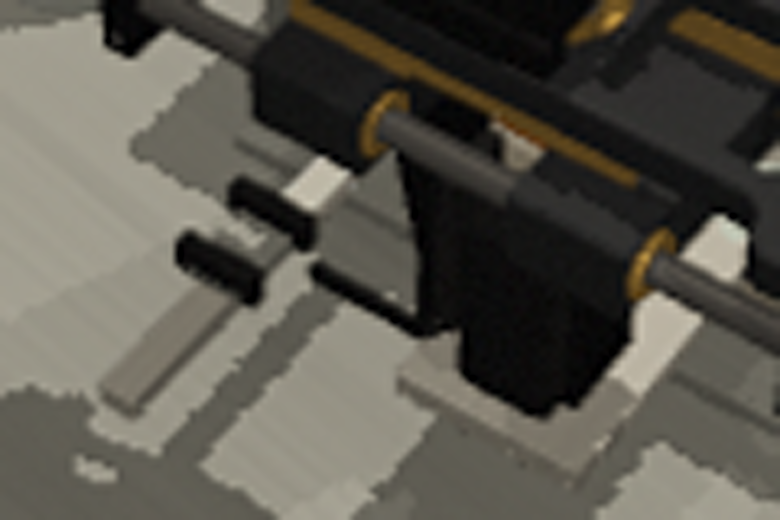

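The pointer's tip, at (318,268) in the crop, stands short of the gap's middle, about in line with the far fin at (270,210); the near fin is at (220,265). I'll work out the rest of the pull from both views.

Run:
```python
from h import *
from scipy.optimize import least_squares
# front deck edge yaw from top0
t=cv2.imread("pics/top0.png");s=cv2.imread("pics/side0.png")
e=[ray("top",(290+u/3.7,140+v/3.7),110) for u,v in((95,340),(580,243))]
d=e[0]-e[1];print("deck yaw",np.degrees(np.arctan2(-d[0],d[1])))
# pointer tip height by triangulation
f=lambda X:np.r_[proj("top",X)-(363,251),proj("side",X)-(330.5,277.5)]
r=least_squares(f,[555,-50,88]);print("tip",r.x,r.fun)
def cen(im,x0,x1,y0,y1,th):
    g=im[y0:y1,x0:x1].max(2).astype(float);w=np.clip(th-g,0,None);yy,xx=np.mgrid[y0:y1,x0:x1]
    return np.array([(w*xx).sum(),(w*yy).sum()])/w.sum()
ft=[cen(t,350,362,262,269,75),cen(t,350,362,272,279,75)];pt=cen(t,363,373,246,254,75)
print(ft,pt)
for yaw in(9,9.6,10.2):
    a=np.radians(yaw);ax=np.array([np.cos(a),np.sin(a),0]);ay=np.array([-ax[1],ax[0],0])
    F=[ray("top",p,97)for p in ft];P=ray("top",pt,88);H=ray("top",(387.5,243.3),150)
    print(yaw,"fin spacing",(F[0]-F[1])@ax,"pointer->clip",(P-(F[0]+F[1])/2)@ax,"handle->clip",(H-(F[0]+F[1])/2)@ax,"dy",((F[0]+F[1])/2-P)@ay)
    # current side view: points in crop, fin top-face centres, pointer tip
    c=lambda u,v:(270+u/6.5,250+v/6.5)
    S=[ray("side",c(*p),100) for p in((275,202),(220,260))]
    for z in(85,88,91):print("   side z",z,(ray("side",c(370,297),z)-(S[0]+S[1])/2)@ax,(S[0]-S[1])@ax)
```

```text
deck yaw 10.576903717654552
tip [547.87725216 -57.63236515  98.44539482] [-1.17803752  1.6759019   1.43020365 -0.2989921 ]
[array([355.55670103, 265.57560137]), array([356.96846011, 275.1187384 ])] [367.6151855  249.23813632]
9 fin spacing 21.119026173261755 pointer->clip 42.531389572264715 handle->clip 41.23710938970267 dy 34.35126320460155
   side z 85 10.86485987886036 22.01994441226008
   side z 88 8.861685868134975 22.01994441226008
   side z 91 6.8585118574096 22.01994441226008
9.6 fin spacing 21.109581440176772 pointer->clip 42.169338536789894 handle->clip 40.500687755537015 dy 34.794759232809284
   side z 85 10.571311019078234 22.02505718358904
   side z 88 8.552926131613617 22.02505718358904
   side z 91 6.534541244149009 22.02505718358904
10.2 fin spacing 21.097821803603512 pointer->clip 41.802663158139254 handle->clip 39.7598247645577 dy 35.23443962356585
   side z 85 10.276602895915019 22.02775465919798
   side z 88 8.24322847035921 22.02775465919798
   side z 91 6.209854044803409 22.02775465919798
```

send_rows(deltas=[[[1, -3, 0, 0, 0, 0, 0], [1, -3, 0.5, 0, 0, 0, 0], [1, -1.2, 0.5, 0, 0, 0, 0], [1, 0, 0, 0, 0, 0, 0], [1, 0, 0, 0, 0, 0, 0], [1, 0, 0, 0, 0, 0, 0]]])

```text
clock: 8.9
tcp_pos: [520.7, -118.6, 109.0]
tool_rot: [3.13, 0.247, 0.006]
force: [9.3, -5.2, -6.5]
finger_gap: 25.9
grip_force: 50.0
```

Run:
```python
from h import *
s=env.get_image("side")[:,:,::-1];cv2.imwrite("pics/s4.png",s)
t=env.get_image("top")[:,:,::-1]
a=cv2.resize(s[260:320,280:360],None,fx=8,fy=8,interpolation=cv2.INTER_CUBIC)
b=cv2.resize(t[240:300,330:360],None,fx=5,fy=8,interpolation=cv2.INTER_CUBIC)
cv2.imwrite("pics/s4c.png",np.hstack([a,b]))
print(env.state()["tcp_pos"])
```

```text
[ 520.68402047 -118.6031283   109.0128672 ]
```

View pics/s4c.png

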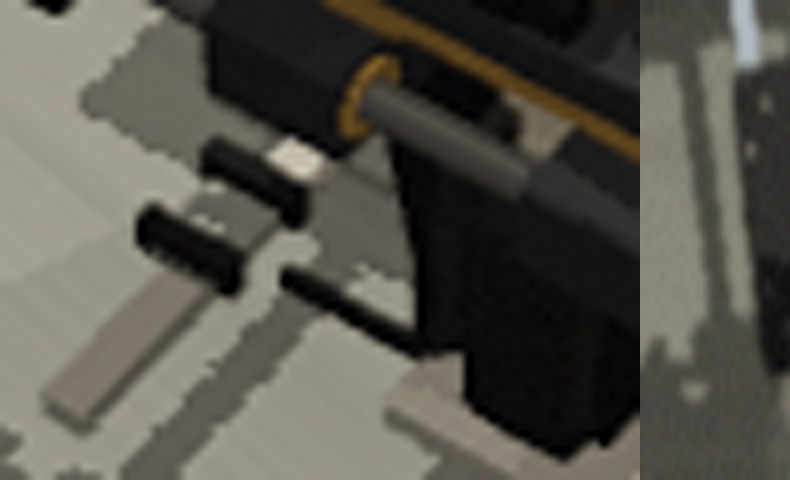

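The pointer, with its tip at (288,272), now sits between the fins at (255,180) and (190,245). I'll do one check of the offset, using the shut picture to remove the unknown pointer height.

Run:
```python
from h import *
s0=cv2.imread("pics/side0.png");s4=cv2.imread("pics/s4.png")
def line(im,x0,x1,y0,y1):
    m=im[y0:y1,x0:x1].max(2)<60;yy,xx=np.nonzero(m);p=np.polyfit(xx+x0,yy+y0,1);return p,len(xx)
p0,n0=line(s0,331,348,274,290);p4,n4=line(s4,317,331,292,305);print(p0,n0,p4,n4)
a=np.radians(10);ax=np.array([np.cos(a),np.sin(a),0])
H=(ray("side",(364,267),150)+ray("top",(387.8,243.2),150))/2
c=lambda u,v:(280+u/8,260+v/8)
S=[ray("side",c(*p),100) for p in((258,170),(193,236))]
q0=(340,np.polyval(p0,340));q4=(324,np.polyval(p4,324))
for z in(83,85,87,89,91):
    print(z,"vs handle",(ray("side",q0,z)-H)@ax,"moved",(ray("side",q0,z)-ray("side",q4,z))@ax,"to go",(ray("side",q4,z)-(S[0]+S[1])/2)@ax)
print((S[0]-S[1])@ax)
```

```text
[  0.38848981 150.67960122] 71 [  0.5700883  114.10945548] 45
83 vs handle 4.544899314186905 moved 41.55895325507115 to go 3.6717385428447344
85 vs handle 3.0681430992826937 moved 41.40613133157049 to go 2.3478042514411817
87 vs handle 1.591386884378472 moved 41.25330940806982 to go 1.0238699600376286
89 vs handle 0.1146306694741392 moved 41.100487484569044 to go -0.30006433136592436
91 vs handle -1.3621255454300825 moved 40.94766556106837 to go -1.6239986227694774
20.647953618415027
```

Taking the pointer to lie in line with the handle puts it at z of about 89, and there the remaining offset is about 0.3 mm. I'll let it settle, then hand in.

send_rows(deltas=[[[1, 0, 0, 0, 0, 0, 0], [1, 0, 0, 0, 0, 0, 0], [1, 0, 0, 0, 0, 0, 0], [1, 0, 0, 0, 0, 0, 0], [1, 0, 0, 0, 0, 0, 0]]])

```text
clock: 9.5
tcp_pos: [520.7, -118.6, 109.0]
tool_rot: [3.13, 0.247, 0.006]
force: [9.9, -4.9, -6.0]
finger_gap: 26.0
grip_force: 50.0
```

```bash
python3 -c "
from rig import env
print(env.state()['tcp_pos'],env.state()['clock']);print(env.sign_off())"
```

```text
[ 520.6624823  -118.61047301  108.98852704] 9.5
the job is handed in; nothing more can be done
None
```

I pushed the plunger down to its stop and it came back up; the gate is held still with its pointer between the fins, by my estimate within about 1 mm of the middle, and the job was handed in at 9.5 s with no verdict shown.

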